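# Clear and load the part-present fixture

### The arm

A 6-joint arm with a two-finger parallel gripper is mounted at the origin on the work surface. World frame = base frame: x ahead of the robot, y to its left, z up, the work surface at z = 0. Lengths are in m, angles in rad, forces in N, time in s.
With the tool pointing down it reaches from about 0.4 to 0.925 m from the base axis. Payload 3.4 kg.
Tool frame: the origin (TCP) lies between the finger pads; the fingertips stand 25 mm ahead of it and the grasp point (between the pads) lies 6 mm ahead of it; z points along the fingers, y is the direction in which the jaws open and shut (so a half turn about z gives the same grasp; the last joint's range is limited). The gripper opens to 85 mm and grips with 20 to 120 N. Pads are 22 mm wide; open, the fingers measure 114 mm over their backs; the gripper's body (76 mm by 85 mm) begins 54 mm behind the grasp point. The pads swing forward as they close: fully open they stand 13 mm farther back than shut.
Start: joints at [-1.345, 0.307, 1.506, -0, 1.328, -0.073], TCP at [0.169, -0.55, 0.256] pointing down, gripper open.
Joint ranges: [-3.12, 3.12], [-1.05, 2.28], [0.14, 2.33], [-1.42, 4.57], [0.1, 2.73], [-2.68, 2.68]. Speed limits (rad/s): [2.57, 2.57, 3.14, 3.14, 3.14, 3.14].

### API

Orientations are given as a 3x3 rotation matrix whose columns are the frame's x, y, z axes.
In Python, from bench import robot gives the robot as it stands.
- The arm moves only by the tool step_arm, never from a script. Its argument "steps" is a list of rows, each a list of 5 numbers: the shift along the world's x, y, z in mm, then the turn about the world's z in rad, then the gripper's target within -1 to 1 (shut at 1, half-way at 0, fully open at -1). A call has 1 to 8 rows; each row is the pose to reach, as a shift and turn from the pose commanded when the call began; what a row does not reach only later rows make up. A row lasts 1/12 s, in which the tool goes at most 41.7 mm and 7.16 degrees, less where a joint would pass 70% of its speed; a pose out of reach is approached as far as the arm can. A call with a gripper value outside its range is refused whole. The fingers move at their own pace and stop on an object; "squeeze" is the grip in N (left out, the last holds). Time passes only in rows, so rows that repeat a pose let the fingers close. It gives the time, the measured TCP pose, the force and the opening at its end, in the units of the state.
- robot.read_state(): the state, without advancing time (a new reading comes with each control period).
- robot.get_image(name): name is "side" or "top" or "wrist"; returns a dict with "frame" (384x512x3 uint8, blue, green, red), "depth" (384x512 float32, m along the optical axis (not along the pixel's ray), 0 where there is no reading), "fovy" (degrees; the focal length in pixels is half the picture's height over the tangent of half this angle, whatever the lens; pixels are square), "cx", "cy" (the principal point, pixels), "R" (3x3) and "t" (3): a world point X has camera coordinates R X + t; the wrist camera has in their place "tool_from_camera" (4x4, takes a point from camera to tool coordinates, whose origin is the TCP and whose axes are the flange's). Camera axes: x right, y down, z forward; pixel columns grow to the right and rows downward; lengths in m; the calibration is good to about 2 mm. A picture is of the moment at which its call begins: read the wrist's pose just before it.
- robot.job_done(): hands the job in, once; it reports no verdict.
The state is a dict: "time_s": time; "qpos": joint angles; "qd": joint speeds; "joint_torque": joint torques, N m; "tcp_pos": TCP position; "tcp_rot": TCP orientation; "wrist_force": force on the tool from outside, world axes, zero at the start; "torque": the same for the moment, N m; "opening": finger opening in m.
Only numpy, scipy, OpenCV 4.12 (cv2) and the standard library are available. Lean on these libraries where they do the work, as an engineer would, in place of code of your own. Each camera call takes 0.05 s, during which the arm holds its last target. There are 200 camera calls.

### The job

Take the scraper block and wipe every metal chip off the granite plate into the chip pan along its near edge, without touching chips with the fingers. Then, with the plate clear, load every step block on the plate, each with its tall end pushed up flush against the fence at a pin of its own so that it holds that sensing pin pressed in by itself, and with all blocks loaded press the start button. Finish with the scraper standing upright on its mat, and leave the turned part, cylinder gauge and wooden case where they stand.

Things in the scene. Friction and masses are not known exactly. Their poses are not given: they have to be found in the camera images.
- fixture: fixed dark granite plate 200 (x) x 340 (y) x 40 mm; origin: centre of its underside. Steel fence, 42 mm high above the plate, along its far edge, face at x = +82 mm looking to -x. Chip pan along the near edge on the table: x = -100 to -190 mm, 360 mm wide, floor 4 mm, rim 26 mm, open to the plate: what is pushed over the near edge drops in. Side (y) edges are open, no pan there
- station0 (a point): point on the fence's working face below sensing pin 0, at the plate's top; fixture frame (82, 100, 40) mm. The pin's axis is 30 mm above it. The axes are the fixture's: +x into the fence
- pin0 (a joint): part-present sensing pin above station0: a level steel plunger of 12 mm diameter that stands 10 mm out of the fence towards -x; 0 = fully out, 0.010 m = pushed flush with the fence; its switch trips at 0.007; light spring, 0.3 N at first to 0.9 N when fully in, less than the friction under a block resting on the plate
- station1 (a point): point on the fence's working face below sensing pin 1, at the plate's top; fixture frame (82, 0, 40) mm. The pin's axis is 30 mm above it. The axes are the fixture's: +x into the fence
- pin1 (a joint): part-present sensing pin above station1: a level steel plunger of 12 mm diameter that stands 10 mm out of the fence towards -x; 0 = fully out, 0.010 m = pushed flush with the fence; its switch trips at 0.007; light spring, 0.3 N at first to 0.9 N when fully in, less than the friction under a block resting on the plate
- station2 (a point): point on the fence's working face below sensing pin 2, at the plate's top; fixture frame (82, -100, 40) mm. The pin's axis is 30 mm above it. The axes are the fixture's: +x into the fence
- pin2 (a joint): part-present sensing pin above station2: a level steel plunger of 12 mm diameter that stands 10 mm out of the fence towards -x; 0 = fully out, 0.010 m = pushed flush with the fence; its switch trips at 0.007; light spring, 0.3 N at first to 0.9 N when fully in, less than the friction under a block resting on the plate
- block0: loose aluminium step block, 80 (x) x 45 (y) mm, 0.4 kg; origin: centre of its underside. From x = 0 to +40 mm it is the tall heel, 60 mm high (grip it here, across y); from x = -40 to 0 the low toe, 18 mm high, too low to touch a pin: the heel's end face at x = +40 mm must press it. All blocks are alike; may be absent (None)
- block1: loose aluminium step block, 80 (x) x 45 (y) mm, 0.4 kg; origin: centre of its underside. From x = 0 to +40 mm it is the tall heel, 60 mm high (grip it here, across y); from x = -40 to 0 the low toe, 18 mm high, too low to touch a pin: the heel's end face at x = +40 mm must press it. All blocks are alike; may be absent (None)
- block2: loose aluminium step block, 80 (x) x 45 (y) mm, 0.4 kg; origin: centre of its underside. From x = 0 to +40 mm it is the tall heel, 60 mm high (grip it here, across y); from x = -40 to 0 the low toe, 18 mm high, too low to touch a pin: the heel's end face at x = +40 mm must press it. All blocks are alike; may be absent (None)
- chip0: loose aluminium saw chip (offcut), 40 (x) x 22 (y) x 12 mm, on the granite plate at the start; origin: centre of its underside; may be absent (None)
- chip1: loose aluminium saw chip (offcut), 40 (x) x 22 (y) x 12 mm, on the granite plate at the start; origin: centre of its underside; may be absent (None)
- chip2: loose aluminium saw chip (offcut), 40 (x) x 22 (y) x 12 mm, on the granite plate at the start; origin: centre of its underside; may be absent (None)
- chip3: loose aluminium saw chip (offcut), 40 (x) x 22 (y) x 12 mm, on the granite plate at the start; origin: centre of its underside; may be absent (None)
- chip4: loose aluminium saw chip (offcut), 40 (x) x 22 (y) x 12 mm, on the granite plate at the start; origin: centre of its underside; may be absent (None)
- scraper: loose scraper block, stands upright on its mat: aluminium blade block 24 mm thick (its x), 100 mm wide (y), 28 mm high, with a wooden handle bar on top, 22 mm thick (x), 70 mm wide (y), from 28 to 90 mm high; origin: centre of the blade's underside; 0.25 kg
- mat: fixed rubber mat, 80 (its x) x 170 (y) x 4 mm, the scraper's place; origin: centre of its underside
- start_top (a point): centre of the top of the start button, a round grey push button of 36 mm diameter on a fixed grey console (100 x 100 x 45 mm high)
- start (a joint): travel of the start button: 0 = up, 0.006 m = fully down; a spring returns it, about 4 N to push it fully down
- turned: bystander: white turned plastic part, 44 mm diameter, 90 mm high, standing; origin under its centre
- gauge: bystander: steel cylinder gauge, 56 mm diameter, 60 mm high, standing; origin under its centre
- case: bystander: closed wooden case, 90 x 160 x 35 mm; origin under its centre
Mind the look-alikes: they are no part of the job. What is shaped like the block2 but blue, pink or red is not meant.

How it is judged:
By the outcome, as a careful person would: the job done as asked, in the order asked, and still so for the second after the job is handed in, with the robot touching nothing.
Of block0, block1, block2 only 2 to 3 are there at a start; the rules pass over those that are not, and their reading is None.
Of chip0, chip1, chip2, chip3, chip4 only 4 to 5 are there at a start; the rules pass over those that are not, and their reading is None.
At some moment in a run one of block0, block1, block2 may be knocked a few centimetres aside while the robot is not near it.
It also fails if it takes over 210 s, if anything falls off the work surface, if the arm or the gripper's body presses on something with over 40 N, if the wrist force passes 120 N, or if a joint passes its speed limit or range.

## Working session

There is one attempt and no reset: what is moved stays moved. The work goes in short steps, Python scripts to look and compute and a tool call to move; the robot and the scene stay as the last step left them, time stands still between calls to the robot, and variables do not carry over. Pictures are saved under pics/ and viewed, about 12 in all and at most 16, crops included, and the job is handed in when it is done.

Besides the shell and the picture viewer there is one more tool, called as name(argument=value, ...), one argument or row to a line, values as JSON. step_arm: Moves the arm, as the interface text tells. Its arguments: {"type":"object","properties":{"steps":{"type":"array"},"squeeze":{"type":"number"}},"required":["steps"]}

```bash
mkdir -p pics
cat > h.py <<'E'
import numpy as np, cv2
from bench import robot
def get(n):
    s=robot.read_state(); d=robot.get_image(n)
    f=d['frame'].shape[0]/2/np.tan(np.radians(d['fovy'])/2)
    if n=='wrist':
        T=np.array(d['tool_from_camera']); R=np.array(s['tcp_rot']); p=np.array(s['tcp_pos'])
        A=R@T[:3,:3]; c=R@T[:3,3]+p
    else:
        A=np.array(d['R']).T; c=-A@np.array(d['t'])
    d.update(f=f,A=A,c=c); return d
def ray(d,u,v): return d['A']@np.array([(u-d['cx'])/d['f'],(v-d['cy'])/d['f'],1.])
def onz(d,u,v,z):
    r=ray(d,u,v); return d['c']+r*(z-d['c'][2])/r[2]
def cloud(d):
    v,u=np.mgrid[:d['depth'].shape[0],:d['depth'].shape[1]]
    P=np.stack([(u-d['cx'])/d['f'],(v-d['cy'])/d['f'],np.ones(u.shape)],-1)*d['depth'][...,None]
    return P@d['A'].T+d['c']
def proj(d,X):
    q=d['A'].T@(np.array(X)-d['c']); return q[:2]/q[2]*d['f']+[d['cx'],d['cy']]
E
python3 - <<'E'
from h import *
for n in('top','side'):
    d=get(n); cv2.imwrite(f'pics/{n}0.png',cv2.resize(d['frame'],(800,600)))
    print(n,d['c'],d['f'],d['fovy'],d['cx'],d['cy'],d['frame'].shape,(d['depth']>0).mean())
    np.save(n+'0.npy',d,allow_pickle=True)
print(robot.read_state())
E
```

```text
top [0.37894256 0.09980089 1.07495445] 364.7887231838468 55.518541184071964 258.45256255322766 187.70377317358952 (384, 512, 3) 0.995880126953125
side [0.47572053 0.96773762 0.90773165] 368.1102541917063 55.09154675110976 252.03459945165864 195.22599350507613 (384, 512, 3) 0.9959462483723959
{'time_s': 0.1, 'qpos': array([-1.34549794e+00,  3.07488368e-01,  1.50752430e+00,  2.78894403e-05,
        1.32838485e+00, -7.34846803e-02]), 'qd': array([ 0.00123511, -0.0010437 , -0.00575948, -0.00121351,  0.00167426,
       -0.00311916]), 'joint_torque': array([-1.72525952e-04, -4.58531606e+01, -2.52607673e+01, -3.86010106e-05,
        5.64234972e-03,  3.11751444e-05]), 'tcp_pos': array([ 0.16912304, -0.54897508,  0.25548569]), 'tcp_rot': array([[ 9.55697418e-01,  2.94350647e-01, -3.76812206e-04],
       [ 2.94350845e-01, -9.55695801e-01,  1.76530052e-03],
       [ 1.59499507e-04, -1.79800814e-03, -9.99998371e-01]]), 'wrist_force': array([-0.00773094,  0.00658063, -0.19093788]), 'torque': array([ 0.02985539, -0.01634766,  0.00749932]), 'opening': 0.08520539742777283}
```

View pics/top0.png

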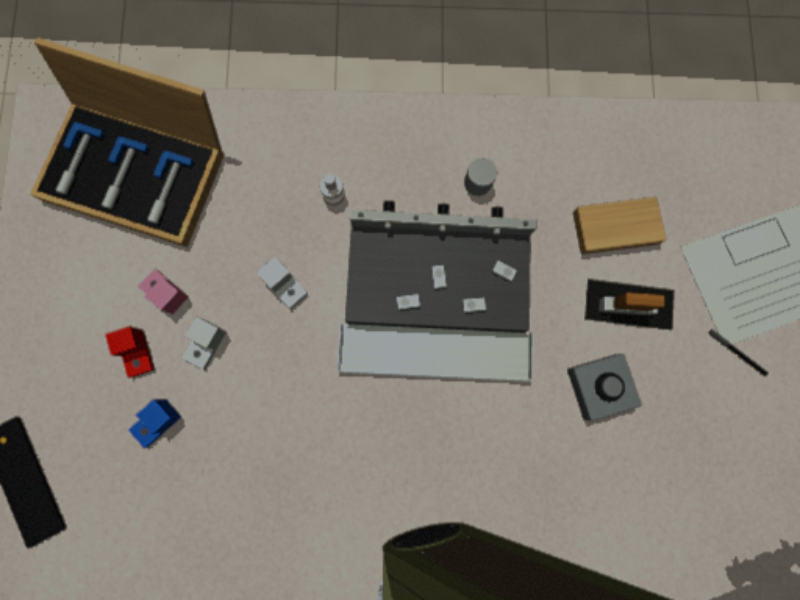

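View pics/side0.png

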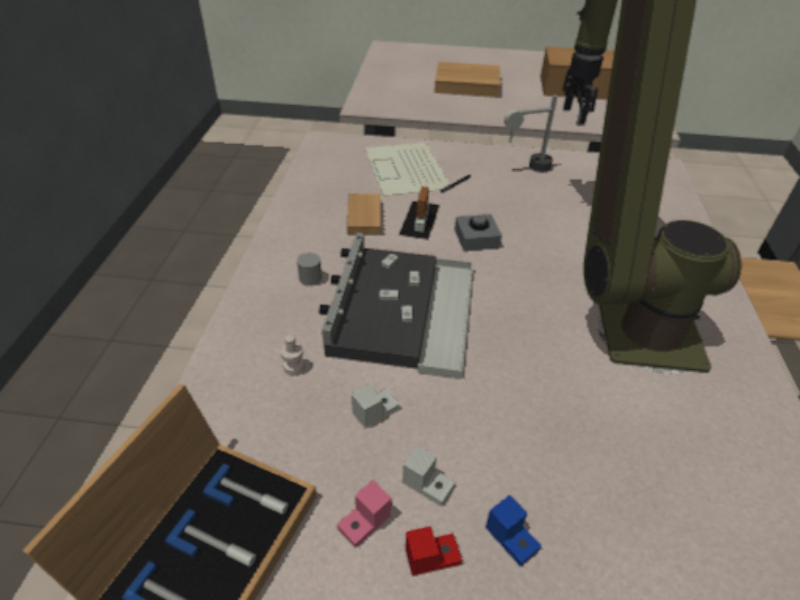

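The top view (800x600) shows the plate at (440,280) with 4 chips at (438,276), (504,270), (408,301) and (474,305). The scraper is on its mat at (630,303) and the button at (610,386). There are two aluminium blocks, at (280,283) and (205,343). Look-alikes I will leave alone: pink (163,292), red (130,350) and blue (155,423) blocks. Next I measure all of these.

```bash
cat > meas.py <<'E'
from h import *
def rects(d,roi,zlo,zhi,amin=20,mask=None):
    P=cloud(d); z=P[...,2]; m=(z>zlo)&(z<zhi)&(d['depth']>0)
    if mask is not None: m&=mask
    k=np.zeros_like(m); u0,v0,u1,v1=roi; k[v0:v1,u0:u1]=1; m&=k.astype(bool)
    n,l,st,_=cv2.connectedComponentsWithStats(m.astype(np.uint8))
    for i in range(1,n):
        if st[i,4]<amin: continue
        Q=P[l==i]; zz=np.median(Q[:,2])
        (c,s,a)=cv2.minAreaRect((Q[:,:2]*1000).astype(np.float32))
        print('  px',(st[i,:4]),st[i,4],'c',np.round(c,1),'size',np.round(s,1),'ang',round(a,1),'z',round(zz*1000,1))
E
python3 - <<'E'
from meas import *
d=np.load('top0.npy',allow_pickle=True).item()
sc=.64
def R(u0,v0,u1,v1): return tuple(int(q*sc) for q in(u0,v0,u1,v1))
print('plate');rects(d,R(330,190,550,400),.034,.046,200)
print('fence');rects(d,R(330,190,550,400),.072,.092,20)
g=cv2.cvtColor(d['frame'],cv2.COLOR_BGR2GRAY)
print('chips');rects(d,R(345,240,535,325),.03,.07,8,g>110)
print('scraper');rects(d,R(575,270,680,335),.07,.12,10);rects(d,R(575,270,680,335),.022,.04,10)
print('mat');rects(d,R(575,270,690,335),-.01,.5,10,g<45)
print('console');rects(d,R(560,340,650,430),.035,.05,10);rects(d,R(560,340,650,430),.051,.08,10)
print('blocks');rects(d,R(170,240,320,380),.05,.075,10);rects(d,R(170,240,320,380),.012,.024,10)
print('by');rects(d,R(310,140,345,212),.02,.12,10);rects(d,R(460,150,500,205),.05,.12,10);rects(d,R(570,190,670,255),.025,.05,10)
E
```

```text
plate
  px [221 144 119  68] 6765 c [591.5   3.3] size [340.  184.4] ang 87.7 z 39.8
fence
  px [224 128 119  22] 1017 c [696.8  -0. ] size [336.9  50.6] ang 87.6 z 81.1
chips
  px [316 167  15  12] 99 c [ 603.5 -116.5] size [38.7 22. ] ang 62.3 z 52.1
  px [277 170   9  14] 100 c [591.2   5.7] size [40. 21.] ang 8.2 z 51.8
  px [254 188  15  10] 102 c [543.9  61.5] size [21.6 38.8] ang 10.6 z 51.6
  px [297 191  14   8] 102 c [539.4 -60.1] size [20.5 38.1] ang 1.6 z 51.4
scraper
  px [397 187  28  11] 242 c [ 545.9 -355.3] size [67.5 22.5] ang 86.4 z 93.0
  px [385 190  36  11] 106 c [ 545.6 -356.4] size [100.1  23.4] ang 86.6 z 31.5
mat
  px [375 179  56  32] 1004 c [ 550.3 -367.5] size [167.1  78. ] ang 83.1 z 4.4
console
  px [366 226  45  43] 985 c [ 393.9 -300.9] size [100.2 101.6] ang 16.5 z 44.8
  px [381 238  19  19] 276 c [ 393.7 -300.7] size [49.6 51.3] ang 0.7 z 60.9
blocks
  px [164 164  22  21] 238 c [592.2 306.7] size [40.8 44.6] ang 41.8 z 59.4
  px [108 181   7  13] 52 c [552.7 482.7] size [33.2 16.2] ang 0.8 z 58.7
  px [118 203  23  20] 254 c [482.6 427.5] size [45.4 40.3] ang 62.6 z 59.5
  px [176 177  20  20] 217 c [563.3 279.9] size [41.4 44.8] ang 43.5 z 17.9
  px [108 188  12  12] 24 c [539.1 487.2] size [ 2.3 41.3] ang 51.6 z 17.8
  px [116 214  27  22] 230 c [460. 439.] size [47.  69.9] ang 64.8 z 17.6
by
  px [205 111  15  16] 191 c [758.7 207. ] size [39.5 42.6] ang 13.1 z 55.6
  px [299 101  19  19] 281 c [792.2 -76. ] size [54.3 53.9] ang 0.7 z 59.2
  px [369 126  57  35] 1545 c [ 704.  -348.3] size [ 90.4 161.8] ang 8.3 z 34.9
```

step_arm(
  steps=[
    [38,19,0,0.12,-1],
    [75,39,0,0.24,-1],
    [113,58,0,0.36,-1],
    [151,77,0,0.48,-1],
    [188,97,0,0.6,-1],
    [226,116,0,0.72,-1],
    [264,135,0,0.84,-1],
    [301,155,0,0.96,-1],
  ],
)

```text
time_s: 0.77
tcp_pos: [0.4671, -0.3957, 0.2558]
tcp_rot: [[0.301, 0.954, -0.001], [0.954, -0.301, 0.0], [0.0, -0.001, -1.0]]
wrist_force: [0.3, 0.1, 0.0]
opening: 0.0854
```

step_arm(
  steps=[
    [38,19,0,0.12,-1],
    [60,38,0,0.24,-1],
    [60,38,0,0.251,-1],
    [60,38,0,0.251,-1],
    [60,38,0,0.251,-1],
  ],
)

```text
time_s: 1.18
tcp_pos: [0.525, -0.3589, 0.2557]
tcp_rot: [[0.062, 0.998, -0.002], [0.998, -0.062, 0.0], [0.0, -0.002, -1.0]]
wrist_force: [-0.6, 0.3, -0.7]
opening: 0.0856
```

Run:
```python
from meas import *
s=robot.read_state(); print(s['tcp_pos'],np.degrees(np.arctan2(s['tcp_rot'][1,1],s['tcp_rot'][0,1])),s['qpos'],s['wrist_force'])
d=get('wrist'); cv2.imwrite('pics/w1.png',d['frame'])
print('handle');rects(d,(0,0,512,384),.08,.105,80)
print('blade');rects(d,(0,0,512,384),.022,.04,80)
```

```text
[ 0.5249655  -0.35890332  0.25566264] -3.536351565346936 [-6.65598098e-01  3.92731753e-01  1.37245676e+00 -9.20476437e-04
  1.37796350e+00 -6.03699888e-01] [-0.62973372  0.33875881 -0.70767551]
handle
  px [263 134  25  74] 1700 c [ 544.8 -354.8] size [69.4 22. ] ang 86.6 z 93.9
blade
  px [149  55  42  91] 397 c [ 440.2 -285.6] size [ 3.6 98.2] ang 15.3 z 31.3
  px [364  60  93 157] 12165 c [ 702.2 -346.8] size [ 90.1 159.9] ang 8.2 z 35.1
  px [261 114  23  88] 483 c [ 544.8 -354.9] size [99.5 24.1] ang 86.6 z 32.1
```

View pics/w1.png

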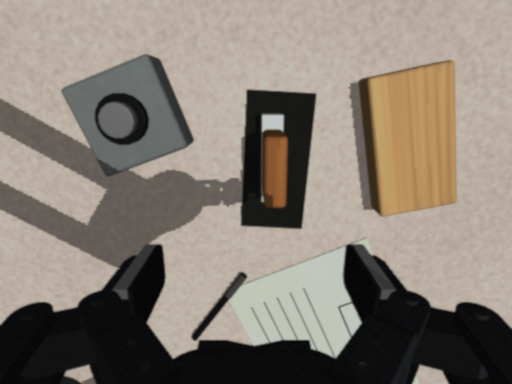

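step_arm(
  steps=[
    [20,4,-20,0,-1],
    [20,4,-50,0,-1],
    [20,4,-80,0,-1],
    [20,4,-110,0,-1],
    [20,4,-135,0,-1],
    [20,4,-155,0,-1],
    [20,4,-170,0,-1],
    [20,4,-180,0,-1],
  ],
)

```text
time_s: 1.9
tcp_pos: [0.5431, -0.3558, 0.0743]
tcp_rot: [[0.064, 0.998, -0.003], [0.998, -0.064, 0.002], [0.002, -0.003, -1.0]]
wrist_force: [-0.4, 1.1, -0.0]
opening: 0.0855
```

step_arm(
  squeeze=50,
  steps=[
    [0,0,0,0,-0.3],
    [0,0,0,0,0.2],
    [0,0,0,0,1],
    [0,0,0,0,1],
    [0,0,0,0,1],
    [0,0,0,0,1],
    [0,0,0,0,1],
    [0,0,0,0,1],
  ],
)

```text
time_s: 2.57
tcp_pos: [0.5463, -0.3556, 0.0777]
tcp_rot: [[0.061, 0.998, 0.002], [0.998, -0.061, -0.002], [-0.002, 0.002, -1.0]]
wrist_force: [-0.7, -0.4, 5.5]
opening: 0.0213
```

The wrist view shows the scraper at (272,165) on its mat, with the console and button at (125,118) and the case at (410,140). The scraper's handle is gripped, so I lift it.

step_arm(
  steps=[
    [0,0,10,0,1],
    [0,0,30,0,1],
    [0,0,65,0,1],
    [0,10,100,0.02,1],
    [3,45,100,0.02,1],
    [6,85,100,0.02,1],
    [9,125,100,0.02,1],
    [12,165,100,0.02,1],
  ],
)

```text
time_s: 3.23
tcp_pos: [0.5569, -0.1883, 0.1766]
tcp_rot: [[0.042, 0.999, -0.0], [0.999, -0.042, 0.001], [0.001, -0.0, -1.0]]
wrist_force: [0.7, 0.6, -1.5]
opening: 0.0215
```

step_arm(
  steps=[
    [2,40,0,0,1],
    [5,80,0,0,1],
    [8,115,0,0,1],
    [8,130,0,0,1],
    [8,130,0,0,1],
    [8,130,0,0,1],
  ],
)

```text
time_s: 3.73
tcp_pos: [0.5652, -0.0589, 0.1763]
tcp_rot: [[0.038, 0.999, -0.001], [0.999, -0.038, -0.0], [-0.0, -0.001, -1.0]]
wrist_force: [-0.9, -0.0, -2.9]
opening: 0.0214
```

Run:
```python
from meas import *
s=robot.read_state(); print(s['tcp_pos'],np.degrees(np.arctan2(s['tcp_rot'][1,1],s['tcp_rot'][0,1])),s['wrist_force'])
d=get('wrist'); cv2.imwrite('pics/w2.png',d['frame'])
d=get('side'); cv2.imwrite('pics/s2.png',cv2.resize(d['frame'][110:270,180:340],(800,800))[100:700])
P=cloud(d);m=(P[...,2]>.07)&(P[...,2]<.2)
r=np.zeros_like(m);r[100:270,180:340]=1;r=r.astype(bool)
Q=P[r&(abs(P[...,0]-.565)<.08)&(abs(P[...,1]+.06)<.07)&(P[...,2]>.05)]
print(len(Q),Q[:,2].min(),np.percentile(Q[:,2],[1,5,20]),[np.median(Q[abs(Q[:,2]-z)<.005],0).round(3) for z in(.1,.115,.13)])
```

```text
[ 0.56515815 -0.05891792  0.17633448] -2.1881252279300094 [-0.92275296 -0.02071689 -2.89455114]
1578 0.05011336590036852 [0.05087112 0.05411013 0.18581744] [array([ 0.563, -0.012,  0.103]), array([ 0.556, -0.01 ,  0.116]), array([ 0.56 , -0.02 ,  0.131])]
```

View pics/s2.png

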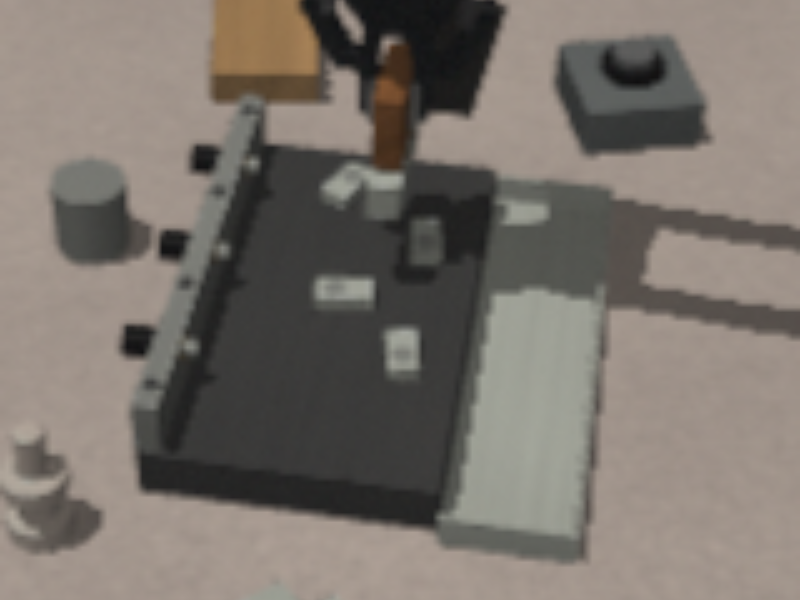

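Run:
```python
from meas import *
d=get('side'); P=cloud(d)
m=(abs(P[...,0]-.565)<.05)&(P[...,1]>-.125)&(P[...,1]<.02)&(P[...,2]>.062)&(P[...,2]<.15)
Q=P[m]*1000; print(len(Q),Q[:,2].min(),Q.min(0),Q.max(0))
for z in range(90,150,5):
    q=Q[abs(Q[:,2]-z)<2.5]; 
    if len(q): print(z,len(q),q.min(0).round(),q.max(0).round())
```

```text
118 102.96993451816661 [548.19874356 -89.04522944 102.96993452] [575.18819204  -6.69165443 149.97384776]
105 11 [548. -89. 103.] [575.  -9. 107.]
110 10 [548. -87. 108.] [568.  -7. 112.]
115 12 [548. -88. 113.] [575.  -7. 117.]
120 12 [549. -61. 118.] [572.  -8. 122.]
125 8 [550. -33. 123.] [572.  -9. 127.]
130 34 [548. -78. 128.] [574.  -7. 132.]
135 10 [551. -39. 133.] [571. -10. 136.]
140 6 [557. -27. 138.] [567. -24. 141.]
145 11 [550. -59. 143.] [571. -23. 146.]
```

The crop shows the scraper held upright at (390,130) above the plate, clear of the chips at (345,185), (425,240), (345,292) and (402,350). I lower it between the rows and do stroke 1.

step_arm(
  steps=[
    [4,-4,0,0,1],
    [4,-4,-20,0,1],
    [4,-4,-40,0,1],
    [4,-4,-52,0,1],
    [4,-4,-58,0,1],
    [4,-4,-61,0,1],
    [4,-4,-61,0,1],
    [4,-4,-61,0,1],
  ],
)

```text
time_s: 4.55
tcp_pos: [0.5703, -0.0647, 0.1158]
tcp_rot: [[0.042, 0.999, 0.001], [0.999, -0.042, -0.0], [-0.0, 0.001, -1.0]]
wrist_force: [-0.6, -0.0, -2.2]
opening: 0.0214
```

step_arm(
  steps=[
    [-6,0,0,0,1],
    [-18,1,0,0,1],
    [-30,1,0,0,1],
    [-43,2,0,0,1],
    [-56,2,0,0,1],
    [-68,3,0,0,1],
    [-80,3,0,0,1],
    [-90,4,0,0,1],
  ],
)

```text
time_s: 5.22
tcp_pos: [0.4786, -0.06, 0.116]
tcp_rot: [[0.041, 0.999, 0.001], [0.999, -0.041, -0.0], [-0.0, 0.001, -1.0]]
wrist_force: [0.3, 0.1, -1.7]
opening: 0.0216
```

```bash
cat > chk.py <<'E'
from meas import *
import sys
s=robot.read_state(); print(s['tcp_pos'],np.degrees(np.arctan2(s['tcp_rot'][1,1],s['tcp_rot'][0,1])),s['wrist_force'])
d=get('side'); cv2.imwrite(f'pics/{sys.argv[1]}.png',cv2.resize(d['frame'][130:270,180:340],(800,700))[50:650])
d=get('top'); cv2.imwrite(f'pics/{sys.argv[1]}t.png',d['frame'])
g=cv2.cvtColor(d['frame'],cv2.COLOR_BGR2GRAY)
rects(d,(220,150,342,208),.046,.058,8,g>80)
E
python3 chk.py a1
```

```text
[ 0.47860112 -0.06003465  0.11601732] -2.341103801695536 [ 0.29513027  0.07609024 -1.67957175]
  px [276 170  10  14] 105 c [591.1   5.3] size [39.1 22.2] ang 8.2 z 51.7
  px [254 188  15  10] 111 c [543.3  61.4] size [21.9 39.9] ang 10.4 z 51.8
```

View pics/a1.png

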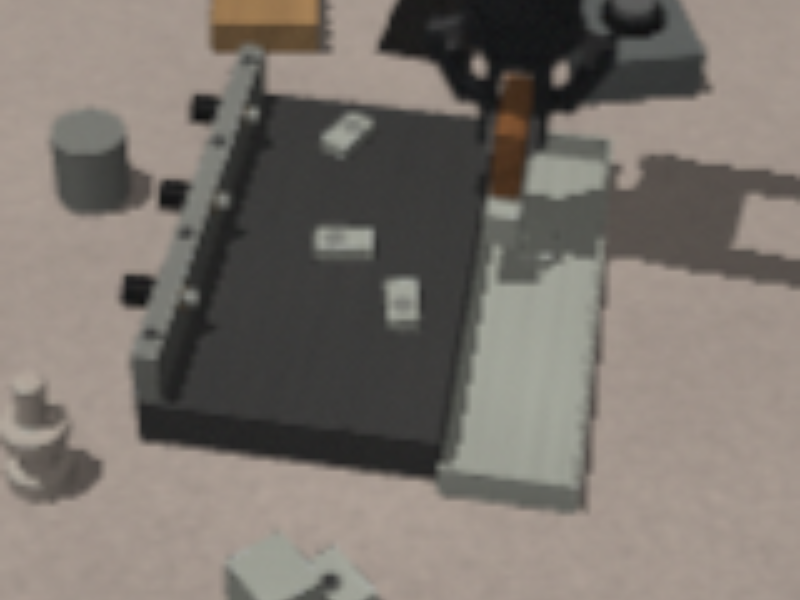

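Side view: chip 1 has gone off the near edge, and three are left at (347,132), (345,242) and (402,302). Stroke 2 is next.

step_arm(
  steps=[
    [0,0,30,0,1],
    [32,20,30,0,1],
    [64,58,30,0,1],
    [97,97,30,0,1],
    [97,134,30,0,1],
    [97,134,25,0,1],
    [97,134,10,0,1],
    [97,134,3,0,1],
  ],
)

```text
time_s: 5.98
tcp_pos: [0.5768, 0.0753, 0.1172]
tcp_rot: [[0.038, 0.999, -0.001], [0.999, -0.038, -0.0], [-0.0, -0.001, -1.0]]
wrist_force: [-1.2, -0.5, -2.8]
opening: 0.0216
```

step_arm(
  steps=[
    [0,0,-3,0,1],
    [0,0,-3,0,1],
    [-14,1,-3,0,1],
    [-29,1,-3,0,1],
    [-45,2,-3,0,1],
    [-61,3,-3,0,1],
    [-78,3,-3,0,1],
    [-94,4,-3,0,1],
  ],
)

```text
time_s: 6.65
tcp_pos: [0.482, 0.077, 0.116]
tcp_rot: [[0.043, 0.999, 0.001], [0.999, -0.043, -0.0], [-0.0, 0.001, -1.0]]
wrist_force: [-0.2, 0.5, -2.1]
opening: 0.022
```

step_arm(
  steps=[
    [0,0,30,0,1],
    [38,-15,30,0,1],
    [76,-30,30,0,1],
    [114,-50,30,0,1],
    [150,-70,30,0,1],
    [159,-74,30,0,1],
    [159,-74,17,0,1],
    [159,-74,5,0,1],
  ],
)

```text
time_s: 7.32
tcp_pos: [0.6434, 0.002, 0.1209]
tcp_rot: [[0.044, 0.999, 0.003], [0.999, -0.044, -0.0], [-0.0, 0.003, -1.0]]
wrist_force: [0.3, 0.1, -3.1]
opening: 0.0214
```

step_arm(
  steps=[
    [0,0,-5,0,1],
    [0,0,-5,0,1],
    [-16,1,-5,0,1],
    [-34,1,-5,0,1],
    [-52,2,-5,0,1],
    [-70,3,-5,0,1],
    [-88,4,-5,0,1],
    [-106,4,-5,0,1],
  ],
)

```text
time_s: 7.98
tcp_pos: [0.5337, 0.0084, 0.1154]
tcp_rot: [[0.041, 0.999, -0.0], [0.999, -0.041, 0.0], [0.0, -0.0, -1.0]]
wrist_force: [-0.7, 1.4, -2.0]
opening: 0.0216
```

step_arm(
  steps=[
    [-16,1,0,0,1],
    [-32,1,0,0,1],
    [-46,2,0,0,1],
    [-54,2,0,0,1],
    [-54,2,0,0,1],
  ],
)

```text
time_s: 8.4
tcp_pos: [0.4783, 0.0104, 0.1153]
tcp_rot: [[0.041, 0.999, -0.003], [0.999, -0.041, 0.0], [0.0, -0.003, -1.0]]
wrist_force: [0.0, -1.1, -1.7]
opening: 0.0219
```

```bash
python3 chk.py a3
```

```text
[0.47834519 0.01035606 0.11530376] -2.3244789535071226 [ 0.01955082 -1.10194171 -1.67134705]
```

step_arm(
  steps=[
    [0,0,30,0,1],
    [32,-25,30,0,1],
    [64,-51,30,0,1],
    [96,-76,30,0,1],
    [126,-102,30,0,1],
    [158,-128,30,0,1],
    [158,-128,20,0,1],
    [158,-128,5,0,1],
  ],
)

```text
time_s: 9.17
tcp_pos: [0.6451, -0.1211, 0.1214]
tcp_rot: [[0.043, 0.999, 0.008], [0.999, -0.043, -0.002], [-0.002, 0.008, -1.0]]
wrist_force: [-0.5, 0.6, -3.6]
opening: 0.0215
```

step_arm(
  steps=[
    [0,0,-5,0,1],
    [0,0,-5,0,1],
    [-16,1,-5,0,1],
    [-34,1,-5,0,1],
    [-52,2,-5,0,1],
    [-70,3,-5,0,1],
    [-88,4,-5,0,1],
    [-106,4,-5,0,1],
  ],
)

```text
time_s: 9.83
tcp_pos: [0.533, -0.1135, 0.1156]
tcp_rot: [[0.04, 0.999, 0.001], [0.999, -0.04, -0.0], [-0.0, 0.001, -1.0]]
wrist_force: [0.2, 0.1, -2.2]
opening: 0.0216
```

step_arm(
  steps=[
    [-16,1,0,0,1],
    [-32,1,0,0,1],
    [-46,2,0,0,1],
    [-54,2,0,0,1],
    [-54,2,0,0,1],
    [-54,2,20,0,1],
    [-54,-20,60,0,1],
    [-54,-20,60,0,1],
  ],
)

```text
time_s: 10.5
tcp_pos: [0.4847, -0.1372, 0.1805]
tcp_rot: [[0.04, 0.999, 0.011], [0.999, -0.04, -0.006], [-0.005, 0.011, -1.0]]
wrist_force: [2.2, -1.3, -1.9]
opening: 0.0218
```

```bash
python3 chk.py a4
```

```text
[ 0.4847263  -0.13724659  0.18054975] -2.3149841913138998 [ 2.18898014 -1.29231125 -1.91598774]
```

View pics/a4.png

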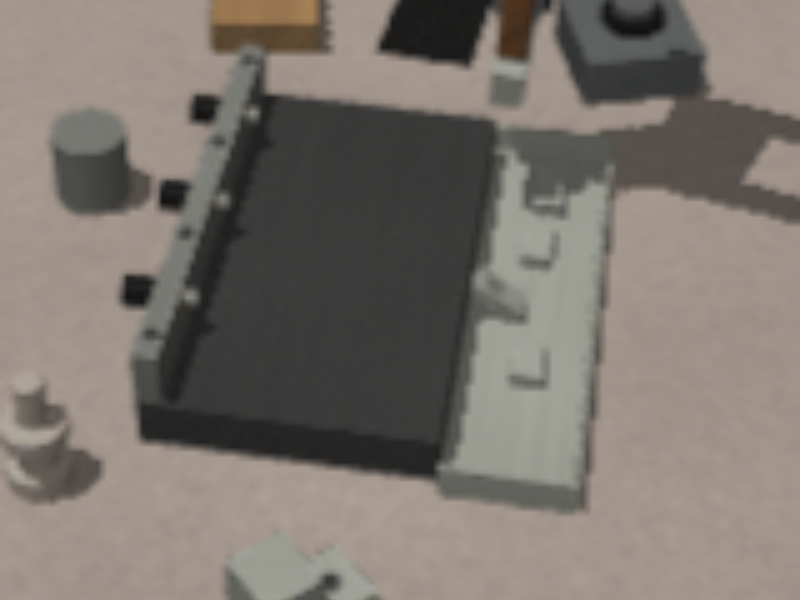

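The plate is clear. Three chips lie flat in the pan at (547,200), (540,250) and (530,370), and one at (500,295) leans on the plate's near wall. I check its height.

Run:
```python
from meas import *
for n in('side','top'):
    d=get(n); P=cloud(d)*1000; D=(P-[599.3,3,0]); fx=D[...,0]*.9992-D[...,1]*.0401; fy=D[...,0]*.0401+D[...,1]*.9992
    m=(fx>-185)&(fx<-103)&(abs(fy)<172)&(P[...,2]>10)&(P[...,2]<60)
    c,l,st,_=cv2.connectedComponentsWithStats(m.astype(np.uint8))
    for i in range(1,c):
        k=l==i
        if k.sum()>8: print(n,k.sum(),'fx',fx[k].min().round(),fx[k].max().round(),'fy',fy[k].min().round(),fy[k].max().round(),'z',P[k][:,2].min().round(),P[k][:,2].max().round())
```

```text
side 46 fx -160.0 -139.0 fy -144.0 -99.0 z 11.0 20.0
side 47 fx -157.0 -135.0 fy -81.0 -39.0 z 11.0 19.0
side 80 fx -144.0 -103.0 fy -2.0 39.0 z 10.0 40.0
side 61 fx -162.0 -140.0 fy 40.0 83.0 z 11.0 21.0
side 16 fx -104.0 -103.0 fy 116.0 171.0 z 11.0 39.0
top 101 fx -137.0 -103.0 fy -5.0 17.0 z 13.0 36.0
top 111 fx -158.0 -136.0 fy 38.0 77.0 z 11.0 20.0
top 103 fx -153.0 -131.0 fy -84.0 -43.0 z 10.0 20.0
top 104 fx -156.0 -135.0 fy -143.0 -104.0 z 10.0 20.0
```

step_arm(
  steps=[
    [0,40,0,0,1],
    [-1,80,0,0,1],
    [-1,120,0,0,1],
    [-1,150,-10,0,1],
    [-1,155,-40,0,1],
    [-1,155,-52,0,1],
    [-1,155,-58,0,1],
    [-1,155,-58,0,1],
  ],
)

```text
time_s: 11.37
tcp_pos: [0.4764, 0.0217, 0.1148]
tcp_rot: [[0.04, 0.999, -0.006], [0.999, -0.04, 0.0], [0.0, -0.006, -1.0]]
wrist_force: [0.1, -0.4, -2.9]
opening: 0.0217
```

step_arm(
  steps=[
    [0,0,-4,0,1],
    [0,0,-8,0,1],
    [0,0,-12,0,1],
    [0,0,-16,0,1],
    [0,0,-20,0,1],
    [0,0,-24,0,1],
  ],
)

```text
time_s: 11.87
tcp_pos: [0.4788, 0.0207, 0.0932]
tcp_rot: [[0.042, 0.999, 0.001], [0.999, -0.042, -0.0], [0.0, 0.001, -1.0]]
wrist_force: [-0.3, 0.2, -2.3]
opening: 0.0216
```

step_arm(
  steps=[
    [0,0,20,0,1],
    [0,0,55,0,1],
    [0,-20,85,0,1],
    [8,-60,85,0,1],
    [16,-100,85,0,1],
    [24,-140,85,0,1],
    [32,-180,85,0,1],
    [40,-220,85,0,1],
  ],
)

```text
time_s: 12.53
tcp_pos: [0.5185, -0.2009, 0.1783]
tcp_rot: [[0.041, 0.999, 0.0], [0.999, -0.041, -0.0], [0.0, 0.0, -1.0]]
wrist_force: [1.0, 1.1, -2.2]
opening: 0.0217
```

```bash
cat > pan.py <<'E'
from meas import *
s=robot.read_state(); print(s['tcp_pos'],np.degrees(np.arctan2(s['tcp_rot'][1,1],s['tcp_rot'][0,1])),s['wrist_force'])
for n in('side','top'):
    d=get(n); P=cloud(d)*1000; D=(P-[599.3,3,0]); fx=D[...,0]*.9992-D[...,1]*.0401; fy=D[...,0]*.0401+D[...,1]*.9992
    m=(fx>-185)&(fx<-103)&(abs(fy)<172)&(P[...,2]>10)&(P[...,2]<60)
    c,l,st,_=cv2.connectedComponentsWithStats(m.astype(np.uint8))
    for i in range(1,c):
        k=l==i
        if k.sum()>8: print(n,k.sum(),'fx',fx[k].min().round(),fx[k].max().round(),'fy',fy[k].min().round(),fy[k].max().round(),'z',P[k][:,2].min().round(),P[k][:,2].max().round())
E
python3 pan.py
```

```text
[ 0.51848949 -0.20093116  0.17833782] -2.3541040170566294 [ 1.00997433  1.10290737 -2.19431254]
side 45 fx -160.0 -139.0 fy -145.0 -100.0 z 12.0 20.0
side 48 fx -157.0 -135.0 fy -82.0 -39.0 z 11.0 20.0
side 69 fx -144.0 -103.0 fy -4.0 42.0 z 11.0 42.0
side 61 fx -162.0 -140.0 fy 40.0 82.0 z 11.0 19.0
side 22 fx -104.0 -103.0 fy 88.0 170.0 z 10.0 42.0
top 99 fx -140.0 -104.0 fy -5.0 17.0 z 11.0 21.0
top 111 fx -158.0 -136.0 fy 38.0 77.0 z 11.0 20.0
top 103 fx -153.0 -131.0 fy -84.0 -44.0 z 10.0 22.0
top 105 fx -156.0 -135.0 fy -143.0 -104.0 z 10.0 22.0
```

The nudged chip now lies in the pan, with its highest point at 21 mm. I return the scraper to its mat.

step_arm(
  steps=[
    [10,-40,0,-0.02,1],
    [18,-80,0,-0.02,1],
    [24,-120,0,-0.02,1],
    [27,-154,0,-0.02,1],
    [27,-155,-30,-0.02,1],
    [27,-155,-60,-0.02,1],
    [27,-155,-80,-0.02,1],
    [27,-155,-92,-0.02,1],
  ],
)

```text
time_s: 13.3
tcp_pos: [0.5436, -0.3528, 0.0828]
tcp_rot: [[0.062, 0.998, -0.005], [0.998, -0.062, 0.004], [0.003, -0.005, -1.0]]
wrist_force: [0.4, 0.3, -1.5]
opening: 0.0215
```

step_arm(
  steps=[
    [0,0,-3,0,1],
    [0,0,-6,0,1],
    [0,0,-8,0,1],
    [0,0,-8,0,1],
  ],
)

```text
time_s: 13.63
tcp_pos: [0.5465, -0.3543, 0.0794]
tcp_rot: [[0.061, 0.998, 0.002], [0.998, -0.061, -0.001], [-0.001, 0.002, -1.0]]
wrist_force: [-0.3, 0.6, -2.6]
opening: 0.0214
```

step_arm(
  steps=[
    [0,0,-2,0,1],
    [0,0,-2.5,0,1],
    [0,0,-2.5,0,1],
  ],
)

```text
time_s: 13.88
tcp_pos: [0.5466, -0.3546, 0.0774]
tcp_rot: [[0.061, 0.998, 0.003], [0.998, -0.061, -0.002], [-0.002, 0.003, -1.0]]
wrist_force: [-0.0, 0.4, 3.6]
opening: 0.0215
```

step_arm(
  steps=[
    [0,0,0,0,0.4],
    [0,0,0,0,0],
    [0,0,0,0,-0.5],
    [0,0,0,0,-1],
    [0,0,0,0,-1],
    [0,0,0,0,-1],
    [0,0,20,0,-1],
    [0,0,50,0,-1],
  ],
)

```text
time_s: 14.55
tcp_pos: [0.5433, -0.3524, 0.1226]
tcp_rot: [[0.061, 0.998, -0.007], [0.998, -0.061, 0.005], [0.005, -0.007, -1.0]]
wrist_force: [0.5, -0.8, -0.1]
opening: 0.085
```

step_arm(
  steps=[
    [0,0,35,0,-1],
    [0,0,70,0,-1],
    [0,0,80,0,-1],
    [0,0,80,0,-1],
  ],
)

```text
time_s: 14.88
tcp_pos: [0.5476, -0.3555, 0.2102]
tcp_rot: [[0.061, 0.998, 0.007], [0.998, -0.061, -0.005], [-0.005, 0.007, -1.0]]
wrist_force: [-0.3, -0.2, 0.4]
opening: 0.0854
```

Run:
```python
from meas import *
s=robot.read_state(); print(s['tcp_pos'],s['wrist_force'])
d=get('wrist'); cv2.imwrite('pics/w5.png',d['frame'])
rects(d,(0,0,512,384),.08,.105,80)
d=get('top'); 
print('blocks');rects(d,(60,154,215,260),.05,.075,10);rects(d,(60,154,215,260),.012,.024,10)
cv2.imwrite('pics/t5.png',cv2.resize(d['frame'][140:290,60:260],(800,600)))
```

```text
[ 0.54764686 -0.35553153  0.2102253 ] [-0.34687415 -0.24327278  0.36267833]
  px [238 145  28  85] 2249 c [ 546.5 -353.4] size [68.5 21.7] ang 86.0 z 94.0
blocks
  px [164 164  22  21] 235 c [592.3 306.8] size [41.1 45.4] ang 44.7 z 59.4
  px [ 93 177  22  22] 248 c [550.8 503.1] size [42.9 45. ] ang 52.5 z 58.9
  px [ 67 208  21  19] 268 c [466.5 567.7] size [41.6 47.2] ang 20.3 z 59.2
  px [137 209  22  22] 255 c [462.  375.5] size [45.4 40.4] ang 44.1 z 59.5
  px [ 93 255  11   5] 32 c [359.5 500.8] size [23.5 10.7] ang 90.0 z 58.9
  px [ 89 172  18  16] 117 c [580.  539.2] size [30.3 44.2] ang 49.0 z 17.6
  px [175 177  21  20] 219 c [563.6 279.9] size [41.2 44.8] ang 42.9 z 18.0
  px [108 188  11  13] 22 c [538.7 487.9] size [ 3.4 43.1] ang 52.4 z 17.9
  px [ 78 210  20  32] 265 c [446.7 559.9] size [78.8 47.4] ang 20.3 z 17.2
  px [154 214   8  13] 16 c [465.8 355.3] size [35.  15.1] ang 12.4 z 19.1
  px [131 222  24  19] 198 c [438.5 398.8] size [45.4 53. ] ang 45.1 z 17.4
```

View pics/t5.png

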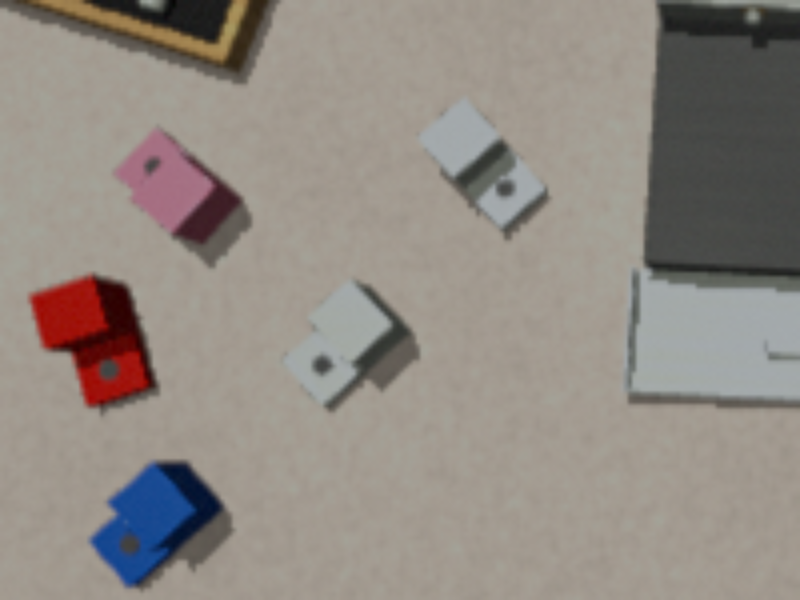

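The knocked block (was at 205,343) now sits at crop (335,340) with its heel at world (462,375) and yaw about -45°. The other aluminium block, at crop (485,165), is unmoved. Pink, red and blue stay out of it. I go to the knocked block first.

step_arm(
  steps=[
    [-4,40,0,0.1,-1],
    [-9,80,0,0.2,-1],
    [-14,120,0,0.3,-1],
    [-19,160,0,0.4,-1],
    [-24,200,0,0.5,-1],
    [-28,240,0,0.6,-1],
    [-33,280,0,0.7,-1],
    [-38,320,0,0.8,-1],
  ],
)

```text
time_s: 15.65
tcp_pos: [0.5052, -0.0321, 0.2032]
tcp_rot: [[-0.677, 0.736, -0.005], [0.736, 0.677, 0.001], [0.004, -0.003, -1.0]]
wrist_force: [0.6, 1.6, -0.4]
opening: 0.0851
```

step_arm(
  steps=[
    [-5,40,0,0.04,-1],
    [-10,80,0,0.04,-1],
    [-15,120,0,0.04,-1],
    [-20,160,0,0.04,-1],
    [-25,200,0,0.04,-1],
    [-30,240,0,0.04,-1],
    [-35,280,0,0.04,-1],
    [-40,320,0,0.04,-1],
  ],
)

```text
time_s: 16.32
tcp_pos: [0.4653, 0.2871, 0.203]
tcp_rot: [[-0.703, 0.711, -0.005], [0.712, 0.703, -0.003], [0.002, -0.005, -1.0]]
wrist_force: [0.7, -0.0, -0.2]
opening: 0.0854
```

step_arm(
  steps=[
    [-5,38,0,0,-1],
    [-8,80,0,0,-1],
    [-8,90,0,0,-1],
    [-8,90,0,0,-1],
    [-8,90,0,0,-1],
  ],
)

```text
time_s: 16.73
tcp_pos: [0.4582, 0.3754, 0.2033]
tcp_rot: [[-0.704, 0.71, -0.004], [0.71, 0.704, -0.004], [0.0, -0.005, -1.0]]
wrist_force: [0.2, -1.3, 0.3]
opening: 0.0857
```

Run:
```python
from meas import *
s=robot.read_state(); print(s['tcp_pos'],np.degrees(np.arctan2(s['tcp_rot'][1,1],s['tcp_rot'][0,1])),s['wrist_force'])
d=get('wrist'); cv2.imwrite('pics/w6.png',d['frame'])
rects(d,(0,0,512,384),.052,.068,200);rects(d,(0,0,512,384),.012,.024,200)
d=get('top'); rects(d,(60,154,215,260),.05,.075,10)
```

```text
[0.45822644 0.3753614  0.20326917] 44.74148905195323 [ 0.171572   -1.27397537  0.31355971]
  px [400   0  81  57] 2866 c [465.8 568. ] size [40.7 42.4] ang 20.9 z 60.0
  px [409 123  55  58] 2714 c [549.6 505.2] size [41.3 45.4] ang 51.3 z 60.0
  px [233 160  52  46] 2282 c [460.9 377.7] size [45.  40.5] ang 44.3 z 60.2
  px [281 293  42  42] 1652 c [591.  309.5] size [40.2 46.7] ang 43.2 z 60.1
  px [342   0  82  62] 1975 c [448.  558.4] size [79.7 36.9] ang 19.9 z 18.2
  px [236 112  47  43] 1968 c [433.3 406.3] size [44.8 40.2] ang 44.3 z 18.3
  px [390 115  88  56] 1053 c [561.9 520.9] size [80.8 45.1] ang 51.2 z 18.1
  px [453 197  59 112] 849 c [696.9 478. ] size [ 55.4 134.9] ang 45.8 z 17.9
  px [244 270  73  38] 1478 c [576.5 295.7] size [80.1 46.4] ang 43.4 z 18.2
  px [150 314  52  31] 360 c [527.4 174.4] size [64.1 26.2] ang 25.0 z 18.2
  px [ 62 369  31  15] 308 c [488.7  22.3] size [41.9 22.8] ang 34.6 z 16.3
  px [164 164  22  21] 238 c [592.4 306.9] size [41.1 44.6] ang 42.2 z 59.2
  px [105 179  10  10] 38 c [561.8 488.4] size [31.8  9.4] ang 51.4 z 59.0
  px [139 209  20  21] 202 c [463.8 373.3] size [45.7 34.3] ang 44.4 z 59.6
  px [ 69 222  16   5] 52 c [447.8 568.2] size [11.1 37.3] ang 0.5 z 58.8
  px [ 93 255  10   5] 31 c [359.5 501.9] size [10.6 23.1] ang 0.4 z 60.1
```

step_arm(
  steps=[
    [3,1,-20,-0.007,-1],
    [3,1,-55,-0.007,-1],
    [3,1,-90,-0.007,-1],
    [3,1,-120,-0.007,-1],
    [3,1,-140,-0.007,-1],
    [3,1,-150,-0.007,-1],
    [3,1,-156,-0.007,-1],
    [3,1,-156,-0.007,-1],
  ],
)

```text
time_s: 17.5
tcp_pos: [0.4626, 0.3756, 0.0491]
tcp_rot: [[-0.697, 0.718, -0.001], [0.718, 0.696, -0.001], [0.0, -0.002, -1.0]]
wrist_force: [-1.2, -0.0, 0.1]
opening: 0.0851
```

step_arm(
  squeeze=50,
  steps=[
    [0,0,0,0,-0.4],
    [0,0,0,0,0],
    [0,0,0,0,1],
    [0,0,0,0,1],
    [0,0,0,0,1],
    [0,0,0,0,1],
  ],
)

```text
time_s: 18.0
tcp_pos: [0.4632, 0.3773, 0.0514]
tcp_rot: [[-0.698, 0.716, 0.002], [0.716, 0.698, 0.001], [-0.001, 0.002, -1.0]]
wrist_force: [-0.5, -0.9, 5.1]
opening: 0.0442
```

step_arm(
  steps=[
    [0,0,10,0,1],
    [0,0,30,0,1],
    [0,0,60,0,1],
    [0,0,95,0,1],
    [0,0,100,0.1,1],
    [0,0,100,0.1,1],
  ],
)

```text
time_s: 18.5
tcp_pos: [0.4641, 0.3783, 0.1534]
tcp_rot: [[-0.767, 0.641, 0.005], [0.641, 0.767, 0.004], [-0.002, 0.007, -1.0]]
wrist_force: [0.4, 0.3, -5.1]
opening: 0.0444
```

step_arm(
  steps=[
    [13,-37,5,0.09,1],
    [26,-74,5,0.18,1],
    [39,-111,5,0.27,1],
    [52,-148,5,0.36,1],
    [65,-185,5,0.45,1],
    [78,-222,5,0.54,1],
    [91,-259,5,0.63,1],
    [104,-296,5,0.656,1],
  ],
)

```text
time_s: 19.17
tcp_pos: [0.5653, 0.0792, 0.1533]
tcp_rot: [[-0.999, 0.041, -0.004], [0.041, 0.999, -0.0], [0.004, -0.0, -1.0]]
wrist_force: [0.9, -0.1, -4.9]
opening: 0.044
```

step_arm(
  steps=[
    [13,-37,0,0,1],
    [26,-74,0,0,1],
    [39,-111,0,0,1],
    [52,-148,0,0,1],
    [65,-180,0,0,1],
    [65,-180,0,0,1],
    [65,-180,0,0,1],
  ],
)

```text
time_s: 19.75
tcp_pos: [0.6311, -0.1011, 0.1529]
tcp_rot: [[-0.999, 0.049, -0.003], [0.049, 0.999, 0.001], [0.003, 0.001, -1.0]]
wrist_force: [-0.7, 0.3, -4.7]
opening: 0.0442
```

Run:
```python
from meas import *
s=robot.read_state(); print(s['tcp_pos'],np.degrees(np.arctan2(s['tcp_rot'][1,1],s['tcp_rot'][0,1])),s['wrist_force'])
p=s['tcp_pos'][:2]*1000-[599.3,3]; print(p@[.9992,-.0401],p@[.0401,.9992])
```

```text
[ 0.63108624 -0.10109106  0.15287828] 87.21653261255011 [-0.70620218  0.31375416 -4.72912416]
35.9348626147601 -102.73315769070318
```

step_arm(
  steps=[
    [0,2,-15,0.008,1],
    [0,2,-35,0.008,1],
    [0,2,-50,0.008,1],
    [0,2,-56,0.008,1],
    [0,2,-59,0.008,1],
    [0,2,-60,0.008,1],
    [0,2,-60,0.008,1],
  ],
)

```text
time_s: 20.33
tcp_pos: [0.6317, -0.0965, 0.095]
tcp_rot: [[-0.999, 0.035, 0.0], [0.035, 0.999, 0.0], [-0.0, 0.0, -1.0]]
wrist_force: [0.3, 1.0, -5.0]
opening: 0.0442
```

step_arm(
  steps=[
    [0,0,-1,0,1],
    [0,0,-2,0,1],
    [0,0,-2,0,1],
  ],
)

```text
time_s: 20.58
tcp_pos: [0.632, -0.0971, 0.0935]
tcp_rot: [[-0.999, 0.035, 0.001], [0.035, 0.999, -0.0], [-0.001, -0.0, -1.0]]
wrist_force: [0.5, -0.6, -4.4]
opening: 0.044
```

step_arm(
  steps=[
    [0,0,-1,0,1],
    [0,0,-1.6,0,1],
    [4,0,-1.6,0,1],
    [9,0,-1.6,0,1],
    [14,0,-1.6,0,1],
    [18,0,-1.6,0,1],
    [22,-1,-1.6,0,1],
    [22,-1,-1.6,0,1],
  ],
)

```text
time_s: 21.25
tcp_pos: [0.6547, -0.098, 0.0915]
tcp_rot: [[-0.999, 0.035, 0.001], [0.035, 0.999, 0.0], [-0.001, 0.0, -1.0]]
wrist_force: [-0.5, 0.7, -0.4]
opening: 0.0441
```

step_arm(
  steps=[
    [1,0,0,0,1],
    [2,0,0,0,1],
    [3,0,0,0,1],
    [3.5,0,0,0,1],
    [3.5,0,0,0,1],
  ],
)

```text
time_s: 21.67
tcp_pos: [0.6566, -0.0981, 0.0915]
tcp_rot: [[-0.999, 0.035, -0.001], [0.035, 0.999, -0.0], [0.001, -0.0, -1.0]]
wrist_force: [-5.1, 1.4, 4.6]
opening: 0.0444
```

step_arm(
  steps=[
    [1,0,0,0,1],
    [2,0,0,0,1],
    [3,0,0,0,1],
    [3,0,0,0,1],
    [3,0,0,0,1],
  ],
)

```text
time_s: 22.08
tcp_pos: [0.6588, -0.0981, 0.0915]
tcp_rot: [[-0.999, 0.035, -0.002], [0.035, 0.999, -0.0], [0.002, -0.0, -1.0]]
wrist_force: [-7.5, 0.4, 5.3]
opening: 0.0444
```

step_arm(
  steps=[
    [0,0,0,0,0.5],
    [0,0,0,0,0],
    [0,0,0,0,-0.5],
    [0,0,0,0,-1],
    [0,0,0,0,-1],
    [0,0,0,0,-1],
  ],
)

```text
time_s: 22.58
tcp_pos: [0.6612, -0.0981, 0.0914]
tcp_rot: [[-0.999, 0.035, 0.002], [0.035, 0.999, -0.0], [-0.002, -0.0, -1.0]]
wrist_force: [0.3, 0.9, -0.5]
opening: 0.0853
```

step_arm(
  steps=[
    [-3,0,10,0,-1],
    [-3,0,40,0,-1],
    [-3,0,80,0,-1],
    [-10,40,110,0.12,-1],
    [-17,80,110,0.24,-1],
    [-24,120,110,0.36,-1],
    [-30,160,110,0.48,-1],
    [-36,200,110,0.6,-1],
  ],
)

```text
time_s: 23.25
tcp_pos: [0.6243, 0.1007, 0.2028]
tcp_rot: [[-0.842, -0.54, 0.002], [-0.54, 0.842, 0.0], [-0.002, -0.001, -1.0]]
wrist_force: [-0.1, -0.4, 0.1]
opening: 0.0852
```

```bash
cat > ld.py <<'E'
from meas import *
import sys
s=robot.read_state(); print(s['tcp_pos'],np.degrees(np.arctan2(s['tcp_rot'][1,1],s['tcp_rot'][0,1])),s['wrist_force'])
def fence(d):
    P=cloud(d)*1000; D=P-[599.3,3,0]; fx=D[...,0]*.9992-D[...,1]*.0401; fy=D[...,0]*.0401+D[...,1]*.9992; z=P[...,2]
    for nm,st in((0,100),(1,0),(2,-100)):
        m=(abs(fy-st)<35)&(z>94)&(z<106)&(fx<95)&(fx>0)
        t=(abs(fy-st)<35)&(z>76)&(z<87)&(fx>60)
        f=(abs(fy-st)<45)&(z>45)&(z<62)&(fx>75)&(fx<95)
        if m.sum()>15: print(nm,'heel',cv2.minAreaRect(np.stack([fx[m],fy[m]],-1).astype(np.float32)),'max fx',np.percentile(fx[m],98))
        print(nm,'fence top min fx',np.percentile(fx[t],3) if t.sum() else None,'face',np.median(fx[f]) if f.sum() else None)
for n in('top','side'):
    d=get(n); print(n); fence(d)
    if n=='side': cv2.imwrite(f'pics/{sys.argv[1]}.png',cv2.resize(d['frame'][130:270,180:340],(800,700))[0:600])
    else:
        rects(d,(140,154,215,230),.05,.075,10)
        cv2.imwrite(f'pics/{sys.argv[1]}t.png',cv2.resize(d['frame'][120:220,210:350],(798,570)))
E
python3 ld.py b1
```

```text
[0.62431744 0.10074527 0.20280497] 122.6753165209242 [-0.09470051 -0.40507578  0.09861402]
top
0 fence top min fx None face None
1 fence top min fx 82.45531110571099 face 82.86340401828802
2 heel ((62.42866516113281, -99.60029602050781), (40.69713592529297, 42.78734588623047), 1.0888104438781738) max fx 81.101879454904
2 fence top min fx 78.76415793036091 face 83.07303000524352
  px [164 164  22  21] 236 c [592.2 306.7] size [40.3 44.9] ang 43.1 z 59.5
side
0 fence top min fx 77.7519247398288 face 78.16876087487611
1 fence top min fx 77.52441137130064 face 78.04596797668167
2 fence top min fx 82.90837776328135 face 78.32137436250665
```

View pics/b1.png

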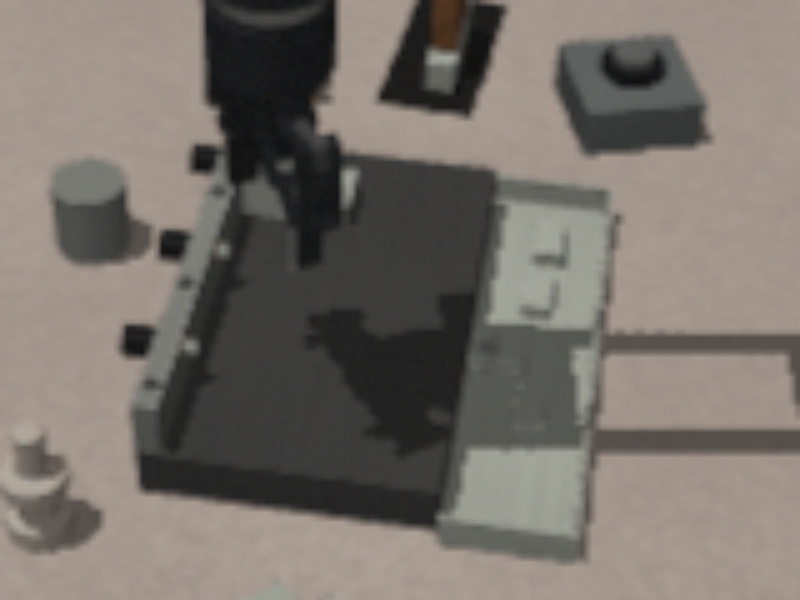

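Block one appears to sit flush at station 2 (heel centre at fx 62.4, expected 62), though the gripper partly hides it here. Next is the second block.

step_arm(
  steps=[
    [-6,40,0,0.1,-1],
    [-12,80,0,0.185,-1],
    [-18,120,0,0.185,-1],
    [-26,160,0,0.185,-1],
    [-33,195,0,0.185,-1],
    [-33,207,0,0.185,-1],
    [-33,207,0,0.185,-1],
    [-33,207,0,0.185,-1],
  ],
)

```text
time_s: 24.02
tcp_pos: [0.5917, 0.3061, 0.2014]
tcp_rot: [[-0.731, -0.683, 0.001], [-0.683, 0.731, -0.001], [0.0, -0.001, -1.0]]
wrist_force: [-0.2, -0.4, -0.0]
opening: 0.0852
```

```bash
python3 - <<'E'
from meas import *
s=robot.read_state(); print(s['tcp_pos'],np.degrees(np.arctan2(s['tcp_rot'][1,1],s['tcp_rot'][0,1])),s['qpos'])
d=get('wrist'); P=cloud(d)
rects(d,(0,0,512,384),.052,.068,200,(abs(P[...,0]-.59)<.07)&(abs(P[...,1]-.307)<.07))
E
python3 ld.py b2
```

```text
[0.59174619 0.30611702 0.20143644] 133.04672558113953 [ 4.14599065e-01  4.73147091e-01  1.37754491e+00 -1.16268745e-03
  1.29061470e+00 -1.90718294e+00]
  px [231 162  52  46] 2287 c [591.7 309.3] size [40.3 44.9] ang 42.6 z 60.1
[0.59186649 0.30507303 0.20139579] 132.96408044822095 [ 1.64498848 -1.05103337  0.17925822]
top
0 fence top min fx 82.0057518582049 face 82.49068877226009
1 fence top min fx 82.45611022681472 face 82.96436590407609
2 heel ((62.392822265625, -99.58444213867188), (40.45388412475586, 42.686519622802734), 0.876605212688446) max fx 81.30729207964468
2 fence top min fx 82.3786008872491 face 83.1955419188057
  px [181 170   5   6] 14 c [595.9 285.1] size [15.6  6.2] ang 46.5 z 58.9
side
0 fence top min fx 76.17417749093234 face 78.20062491138788
1 fence top min fx 99.84749966644486 face None
2 fence top min fx None face None
```

View pics/b2.png

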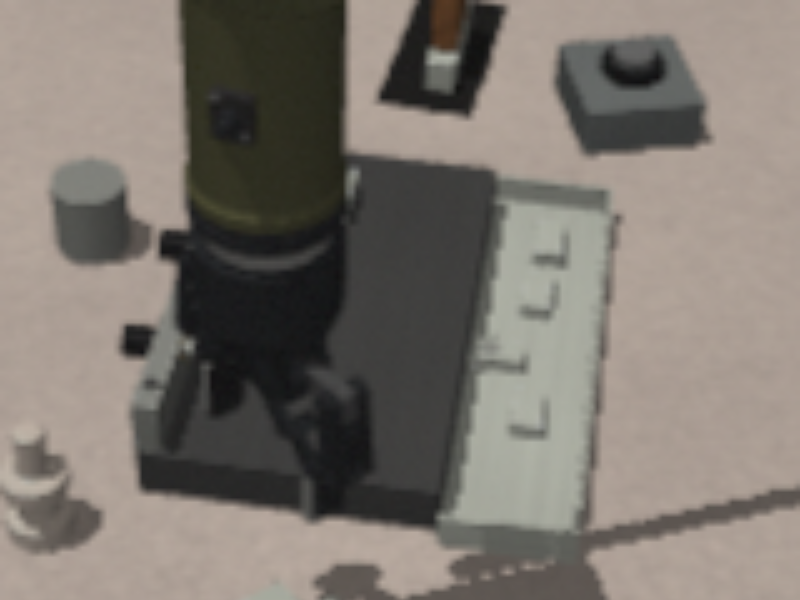

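All four chips lie in the pan and the block at station 2 is in place, though mostly behind the arm. I grip the second block.

step_arm(
  steps=[
    [0,2,-20,0,-1],
    [0,2,-55,0,-1],
    [0,2,-90,0,-1],
    [0,2,-120,0,-1],
    [0,2,-140,0,-1],
    [0,2,-150,0,-1],
    [0,2,-154,0,-1],
    [0,2,-154,0,-1],
  ],
)

```text
time_s: 24.83
tcp_pos: [0.5918, 0.3071, 0.0468]
tcp_rot: [[-0.733, -0.681, -0.001], [-0.681, 0.733, -0.0], [0.001, 0.0, -1.0]]
wrist_force: [-0.9, -0.7, 0.5]
opening: 0.0851
```

step_arm(
  squeeze=50,
  steps=[
    [0,0,0,0,-0.4],
    [0,0,0,0,0],
    [0,0,0,0,1],
    [0,0,0,0,1],
    [0,0,0,0,1],
    [0,0,0,0,1],
  ],
)

```text
time_s: 25.33
tcp_pos: [0.5926, 0.3089, 0.0491]
tcp_rot: [[-0.731, -0.682, 0.003], [-0.682, 0.731, 0.001], [-0.003, -0.001, -1.0]]
wrist_force: [0.1, 0.4, 7.6]
opening: 0.0447
```

step_arm(
  steps=[
    [0,0,10,0,1],
    [0,0,30,0,1],
    [0,0,60,0,1],
    [0,0,95,0,1],
    [6,-20,105,-0.1,1],
    [11,-50,105,-0.2,1],
    [16,-80,105,-0.3,1],
    [21,-110,105,-0.4,1],
  ],
)

```text
time_s: 26.0
tcp_pos: [0.6118, 0.1974, 0.1527]
tcp_rot: [[-0.94, -0.34, -0.0], [-0.34, 0.94, -0.0], [0.001, -0.0, -1.0]]
wrist_force: [-0.7, -0.4, -4.3]
opening: 0.0443
```

step_arm(
  steps=[
    [8,-25,0,-0.1,1],
    [15,-50,0,-0.2,1],
    [22,-75,0,-0.3,1],
    [26,-96,0,-0.387,1],
    [26,-96,-20,-0.387,1],
    [26,-96,-40,-0.387,1],
    [26,-96,-52,-0.387,1],
    [26,-96,-57,-0.387,1],
  ],
)

```text
time_s: 26.67
tcp_pos: [0.6362, 0.1019, 0.0927]
tcp_rot: [[-0.999, 0.037, -0.006], [0.037, 0.999, -0.001], [0.006, -0.001, -1.0]]
wrist_force: [0.0, 0.4, -3.7]
opening: 0.0446
```

step_arm(
  steps=[
    [0,0,-2,0,1],
    [0,0,-3,0,1],
    [0,0,-3,0,1],
  ],
)

```text
time_s: 26.92
tcp_pos: [0.639, 0.1027, 0.0928]
tcp_rot: [[-0.999, 0.036, 0.001], [0.036, 0.999, 0.0], [-0.001, 0.0, -1.0]]
wrist_force: [0.0, 0.2, -4.1]
opening: 0.0446
```

step_arm(
  steps=[
    [0,0,-2,0,1],
    [0,0,-3.4,0,1],
    [4,0,-3.4,0,1],
    [9,0,-3.4,0,1],
    [14,0,-3.4,0,1],
    [18,-1,-3.4,0,1],
    [22,-1,-3.4,0,1],
    [22,-1,-3.4,0,1],
  ],
)

```text
time_s: 27.58
tcp_pos: [0.6616, 0.1011, 0.0891]
tcp_rot: [[-0.999, 0.037, 0.001], [0.037, 0.999, -0.0], [-0.001, 0.0, -1.0]]
wrist_force: [-1.4, 0.4, -0.7]
opening: 0.0445
```

step_arm(
  steps=[
    [1,0,0,0,1],
    [2,0,0,0,1],
    [3,0,0,0,1],
    [4,0,0,0,1],
    [5,0,0,0,1],
    [6,0,0,0,1],
    [6,0,0,0,1],
  ],
)

```text
time_s: 28.17
tcp_pos: [0.6652, 0.1011, 0.0891]
tcp_rot: [[-0.999, 0.037, -0.002], [0.037, 0.999, -0.0], [0.002, -0.0, -1.0]]
wrist_force: [-6.2, -1.1, 5.0]
opening: 0.0445
```

step_arm(
  steps=[
    [1,0,0,0,1],
    [2,0,0,0,1],
    [3,0,0,0,1],
    [3,0,0,0,0.5],
    [3,0,0,0,0],
    [3,0,0,0,-0.5],
    [3,0,0,0,-1],
    [3,0,0,0,-1],
  ],
)

```text
time_s: 28.83
tcp_pos: [0.6708, 0.1013, 0.0892]
tcp_rot: [[-0.999, 0.037, 0.003], [0.037, 0.999, 0.0], [-0.003, 0.0, -1.0]]
wrist_force: [1.6, 0.3, 0.1]
opening: 0.0784
```

step_arm(
  steps=[
    [0,0,0,0,-1],
    [-4,0,15,0,-1],
    [-4,0,50,0,-1],
    [-30,0,85,0,0],
    [-65,0,110,0,1],
    [-100,-20,110,0,1],
    [-125,-50,110,0,1],
    [-150,-80,110,0,1],
  ],
)

```text
time_s: 29.5
tcp_pos: [0.5181, 0.0212, 0.2008]
tcp_rot: [[-0.999, 0.034, 0.003], [0.034, 0.999, -0.0], [-0.003, -0.0, -1.0]]
wrist_force: [0.2, -0.6, 0.2]
opening: 0.0259
```

```bash
python3 ld.py b3
python3 - <<'E'
from ld import fence
from meas import *
d=get('wrist'); cv2.imwrite('pics/w8.png',d['frame']); fence(d)
E
```

```text
[0.51814592 0.02121909 0.20083448] 88.03928480079908 [ 0.19736858 -0.64246974  0.16576707]
top
0 heel ((61.46070861816406, 98.39459228515625), (45.16265106201172, 40.84925842285156), 88.38044738769531) max fx 80.99048191683191
0 fence top min fx 83.04196346542491 face 82.4669142157769
1 fence top min fx None face None
2 fence top min fx None face None
side
0 heel ((56.742835998535156, 102.75117492675781), (39.58757781982422, 47.43817901611328), 1.122875690460205) max fx 75.91390762677146
0 fence top min fx 65.76812769998986 face 77.48217854198603
1 fence top min fx 77.45556664632473 face 78.05393667118683
2 heel ((57.153343200683594, -96.99048614501953), (47.039939880371094, 39.94672393798828), 88.26529693603516) max fx 76.79476963727905
2 fence top min fx 66.42777092981748 face 78.10909572157202
[0.51449868 0.01838805 0.19987459] 87.74080959898455 [-0.41728154  0.34111852 -0.48386062]
top
0 heel ((61.00517272949219, 98.55943298339844), (45.09526443481445, 40.73933792114258), 89.0389633178711) max fx 80.58036668310854
0 fence top min fx 83.23037943972628 face 82.35343553820219
1 fence top min fx 121.56276267623645 face None
2 fence top min fx 120.55867959404213 face NoneTraceback (most recent call last):
  File "<stdin>", line 1, in <module>
  File "ld.py", line 17, in <module>
    cv2.imwrite(f'pics/{sys.argv[1]}t.png',cv2.resize(d['frame'][120:220,210:350],(798,570)))
                        ~~~~~~~~^^^
IndexError: list index out of range
```

View pics/b3t.png

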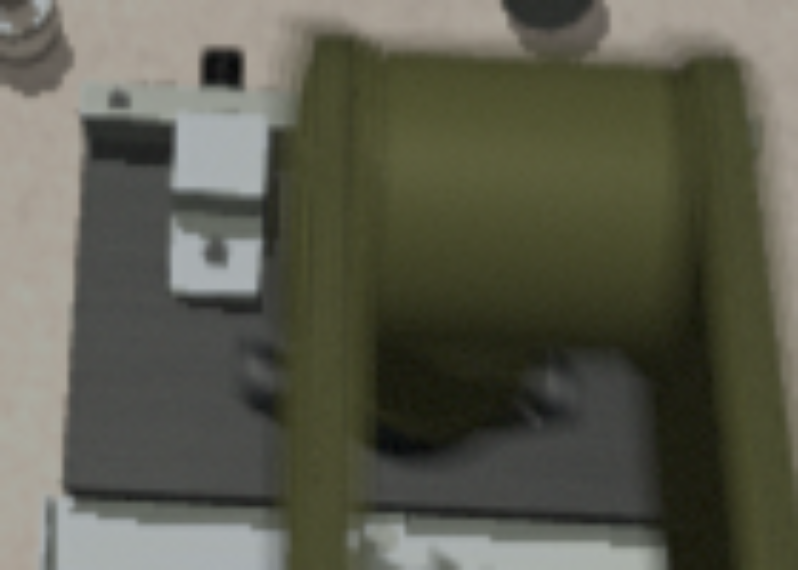

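The top view shows the block at station 0 square to the fence with a possible ~1 mm gap. I push both heels firmly from behind with shut fingers.

step_arm(
  steps=[
    [30,25,0,0,1],
    [62,50,0,0,1],
    [90,75,-10,0,1],
    [100,83,-45,0,1],
    [100,83,-80,0,1],
    [100,83,-100,0,1],
    [100,83,-105,0,1],
    [100,83,-105,0,1],
  ],
)

```text
time_s: 30.32
tcp_pos: [0.6192, 0.1051, 0.092]
tcp_rot: [[-0.999, 0.036, -0.003], [0.036, 0.999, -0.0], [0.003, -0.0, -1.0]]
wrist_force: [0.3, -0.5, -0.6]
opening: -0.0006
```

step_arm(
  steps=[
    [3,0,0,0,1],
    [6,0,0,0,1],
    [9,0,0,0,1],
    [12,0,0,0,1],
    [14,0,0,0,1],
    [16,-1,0,0,1],
    [16,-1,0,0,1],
  ],
)

```text
time_s: 30.9
tcp_pos: [0.6339, 0.1034, 0.0941]
tcp_rot: [[-0.999, 0.037, -0.003], [0.037, 0.999, 0.001], [0.003, 0.001, -1.0]]
wrist_force: [-4.7, 0.5, 3.0]
opening: -0.0002
```

step_arm(
  steps=[
    [1,0,0,0,1],
    [2,0,0,0,1],
    [3,0,0,0,1],
    [4,0,0,0,1],
    [5,0,0,0,1],
    [5,0,0,0,1],
  ],
)

```text
time_s: 31.4
tcp_pos: [0.634, 0.1034, 0.0939]
tcp_rot: [[-0.999, 0.037, -0.013], [0.037, 0.999, 0.0], [0.013, -0.0, -1.0]]
wrist_force: [-13.8, 1.2, 11.0]
opening: -0.0002
```

step_arm(
  steps=[
    [-8,0,0,0,1],
    [-20,0,0,0,1],
    [-28,0,20,0,1],
    [-35,-35,40,0,1],
    [-37,-75,40,0,1],
    [-38,-115,40,0,1],
    [-39,-155,40,0,1],
    [-40,-190,40,0,1],
  ],
)

```text
time_s: 32.07
tcp_pos: [0.6011, -0.0894, 0.1347]
tcp_rot: [[-0.999, 0.037, 0.003], [0.037, 0.999, -0.001], [-0.003, -0.001, -1.0]]
wrist_force: [0.8, 0.1, -0.0]
opening: 0.0001
```

step_arm(
  steps=[
    [10,-9,-15,0,1],
    [10,-9,-30,0,1],
    [10,-9,-40,0,1],
    [13,-9,-40,0,1],
    [17,-9,-40,0,1],
    [21,-9,-40,0,1],
    [24,-9,-40,0,1],
    [26,-9,-40,0,1],
  ],
)

```text
time_s: 32.73
tcp_pos: [0.6263, -0.0951, 0.0945]
tcp_rot: [[-0.999, 0.035, -0.001], [0.035, 0.999, -0.0], [0.001, -0.0, -1.0]]
wrist_force: [-6.6, 0.2, 3.7]
opening: -0.0
```

step_arm(
  steps=[
    [1,0,0,0,1],
    [2,0,0,0,1],
    [3,0,0,0,1],
    [4,0,0,0,1],
    [5,0,0,0,1],
    [5,0,0,0,1],
  ],
)

```text
time_s: 33.23
tcp_pos: [0.6265, -0.0949, 0.0941]
tcp_rot: [[-0.999, 0.036, -0.01], [0.036, 0.999, 0.001], [0.01, 0.001, -1.0]]
wrist_force: [-11.8, 0.1, 9.0]
opening: -0.0004
```

step_arm(
  steps=[
    [-8,0,0,0,1],
    [-22,0,0,0,1],
    [-35,0,25,0,1],
    [-70,0,60,0,1],
    [-105,-20,80,0,1],
    [-135,-50,80,0,1],
    [-160,-80,80,0,1],
    [-185,-110,80,0,1],
  ],
)

```text
time_s: 33.9
tcp_pos: [0.449, -0.2032, 0.1754]
tcp_rot: [[-0.999, 0.034, 0.004], [0.034, 0.999, -0.002], [-0.004, -0.002, -1.0]]
wrist_force: [0.1, -1.0, -0.5]
opening: 0.0005
```

```bash
python3 ld.py b4
python3 - <<'E'
from meas import *
d=get('top');rects(d,(350,220,420,280),.035,.05,10);rects(d,(350,220,420,280),.057,.08,10)
d=get('wrist');print('w');rects(d,(0,0,512,384),.057,.08,60)
E
```

```text
[ 0.44898852 -0.20318996  0.17542515] 88.0347552387259 [ 0.13986675 -1.00735228 -0.49241822]
top
0 heel ((62.493099212646484, 98.9613037109375), (40.77893829345703, 44.698081970214844), 1.0128823518753052) max fx 81.25859181787087
0 fence top min fx 82.93227943001722 face 82.68298168630861
1 fence top min fx 82.46505571351835 face 82.9871479071941
2 heel ((62.736419677734375, -99.44412994384766), (40.91825485229492, 43.10211181640625), 0.5991473197937012) max fx 82.10461523153842
2 fence top min fx 83.18288230043493 face 82.91856901677284
side
0 heel ((57.67617416381836, 102.20159912109375), (48.30418014526367, 39.18526840209961), 89.75665283203125) max fx 77.12600063879327
0 fence top min fx 64.73560170959094 face 77.70147768231045
1 fence top min fx 78.10326059661519 face 78.29660643984529
2 heel ((57.627891540527344, -98.66061401367188), (51.42079544067383, 39.4913444519043), 89.71546173095703) max fx 77.21657868198206
2 fence top min fx 65.90146963612756 face 78.02405798394804
  px [366 233  21  36] 365 c [ 387.7 -276. ] size [97.6 50.2] ang 15.9 z 44.5
  px [382 240   5   7] 14 c [ 404.8 -283.5] size [ 7.4 16.4] ang 61.0 z 58.5
w
  px [92 92 68 69] 2974 c [ 392.6 -298.4] size [49.7 49.9] ang 23.8 z 66.5
  px [ 38 291  94  20] 1405 c [ 536.3 -353.1] size [69.4  8.6] ang 81.5 z 68.8
```

View pics/b4.png

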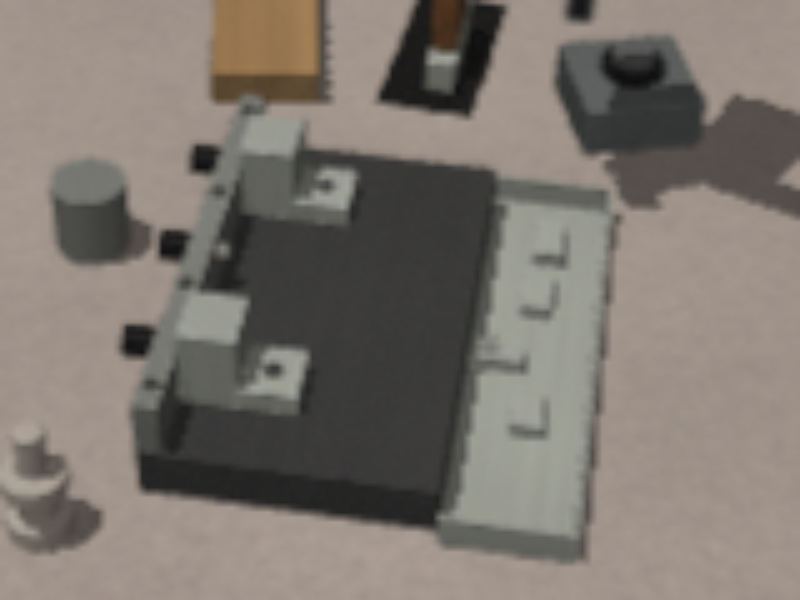

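Both blocks stand square and flush against the fence at stations 2 and 0, crop (275,165) and (215,345), and all four chips are in the pan. Now the button.

step_arm(
  steps=[
    [-20,-34,0,0,1],
    [-40,-68,0,0,1],
    [-56,-97,0,0,1],
    [-56,-97,-30,0,1],
    [-56,-97,-55,0,1],
    [-56,-97,-70,0,1],
    [-56,-97,-75,0,1],
    [-56,-97,-75,0,1],
  ],
)

```text
time_s: 34.77
tcp_pos: [0.3939, -0.2984, 0.0975]
tcp_rot: [[-0.999, 0.035, -0.001], [0.035, 0.999, 0.002], [0.002, 0.002, -1.0]]
wrist_force: [0.4, -0.3, 0.4]
opening: 0.0002
```

step_arm(
  steps=[
    [0,0,-2,0,1],
    [0,0,-4,0,1],
    [0,0,-6,0,1],
    [0,0,-8,0,1],
    [0,0,-8,0,1],
  ],
)

```text
time_s: 35.18
tcp_pos: [0.3939, -0.2999, 0.0913]
tcp_rot: [[-0.999, 0.037, 0.002], [0.037, 0.999, -0.001], [-0.002, -0.001, -1.0]]
wrist_force: [0.5, 0.5, 1.6]
opening: 0.0001
```

step_arm(
  steps=[
    [0,0,-2,0,1],
    [0,0,-4,0,1],
    [0,0,-5,0,1],
    [0,0,-6,0,1],
    [0,0,-6,0,1],
    [0,0,-6,0,1],
  ],
)

```text
time_s: 35.68
tcp_pos: [0.3939, -0.2999, 0.0859]
tcp_rot: [[-0.999, 0.037, 0.002], [0.037, 0.999, -0.001], [-0.002, -0.001, -1.0]]
wrist_force: [0.4, 2.7, 10.8]
opening: 0.0004
```

step_arm(
  steps=[
    [0,0,-1,0,1],
    [0,0,-2,0,1],
    [0,0,-3,0,1],
    [0,0,-3,0,1],
    [0,0,-3,0,1],
  ],
)

```text
time_s: 36.1
tcp_pos: [0.394, -0.3, 0.0854]
tcp_rot: [[-0.999, 0.037, 0.003], [0.037, 0.999, -0.002], [-0.003, -0.002, -1.0]]
wrist_force: [-3.9, 6.0, 33.1]
opening: -0.0001
```

The button bottomed out, with a stiff 33 N reaction. I retreat and run the final checks.

step_arm(
  steps=[
    [0,0,10,0,1],
    [0,0,40,0,1],
    [0,0,80,0,1],
    [0,0,120,0,1],
    [0,-10,140,0,1],
    [-10,-40,140,0,1],
    [-20,-75,140,0,1],
    [-30,-110,140,0,1],
  ],
)

```text
time_s: 36.77
tcp_pos: [0.3625, -0.4102, 0.2225]
tcp_rot: [[-0.999, 0.035, 0.0], [0.035, 0.999, -0.001], [-0.0, -0.001, -1.0]]
wrist_force: [0.7, -0.1, -0.4]
opening: 0.0002
```

step_arm(
  steps=[
    [-25,-30,0,0,1],
    [-50,-60,0,0,1],
    [-70,-90,0,0,1],
    [-70,-90,0,0,1],
    [-70,-90,0,0,1],
  ],
)

```text
time_s: 37.18
tcp_pos: [0.2914, -0.5008, 0.2209]
tcp_rot: [[-0.999, 0.041, -0.001], [0.041, 0.999, 0.001], [0.001, 0.001, -1.0]]
wrist_force: [-0.2, 0.2, -0.6]
opening: 0.0002
```

```bash
python3 ld.py b5
python3 - <<'E'
from meas import *
d=get('top'); cv2.imwrite('pics/f.png',cv2.resize(d['frame'],(800,600)))
print('scr');rects(d,(368,172,440,215),.07,.12,10);rects(d,(368,172,440,215),.022,.04,10)
print('by');rects(d,(198,89,221,136),.02,.12,10);rects(d,(294,96,320,131),.05,.12,10);rects(d,(364,121,429,163),.025,.05,10)
E
```

```text
[ 0.29140166 -0.50084324  0.22093325] 87.67135300190402 [-0.24078413  0.20721991 -0.59266898]
top
0 heel ((62.626678466796875, 99.02340698242188), (40.919891357421875, 44.71929931640625), 1.1162762641906738) max fx 80.84679523679756
0 fence top min fx 82.88685615487543 face 82.5552510535739
1 fence top min fx 82.00015612095639 face 82.9079443140474
2 heel ((63.028743743896484, -99.44694519042969), (41.1887321472168, 43.625633239746094), 0.34403276443481445) max fx 81.80442542175618
2 fence top min fx 81.94036407474067 face 82.93028134851755
side
0 heel ((58.074737548828125, 101.79419708251953), (40.47336196899414, 48.818729400634766), 0.3467753827571869) max fx 77.54596512300783
0 fence top min fx 64.76211360519704 face 77.96251151921459
1 fence top min fx 77.70526211281744 face 78.41508477810733
2 heel ((57.746639251708984, -96.34249877929688), (38.95733642578125, 48.74008560180664), 1.448305606842041) max fx 76.67618867351675
2 fence top min fx 64.0854430766319 face 77.8838086600941
scr
  px [397 187  28  10] 243 c [ 547.4 -355.9] size [70.1 22.6] ang 86.1 z 92.8
  px [385 189  35  11] 100 c [ 547.7 -355.1] size [99.1 24.6] ang 86.2 z 31.3
by
  px [205 111  15  18] 190 c [758.3 206.8] size [38.2 42.9] ang 18.4 z 55.8
  px [299 101  19  19] 281 c [792.3 -75.8] size [54.8 53.6] ang 1.1 z 59.7
  px [369 126  57  35] 1554 c [ 703.9 -347.6] size [ 91.5 160.5] ang 8.1 z 34.7
```

View pics/f.png

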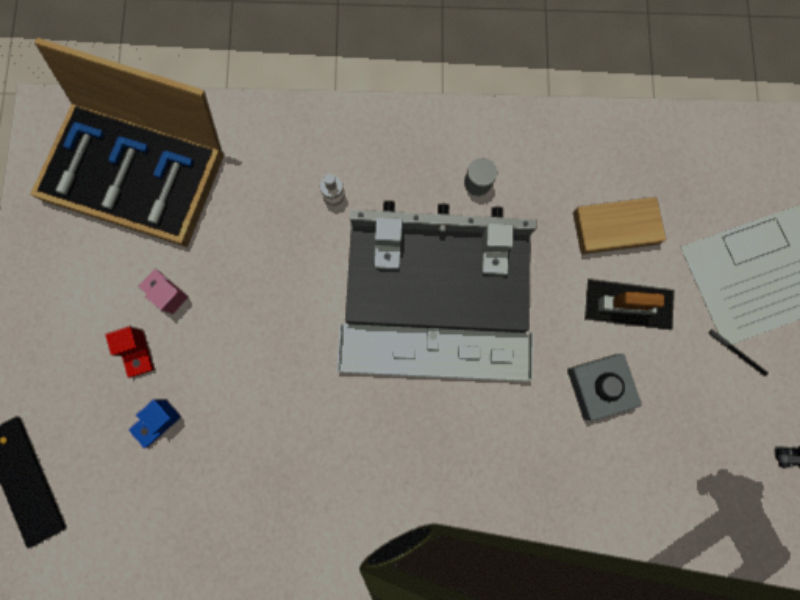

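The final view shows both blocks at the fence at (388,235) and (497,240), four chips in the pan, and the scraper on its mat at (635,302). The bystanders have not moved. I hand the job in.

```bash
python3 -c "
from bench import robot; print(robot.job_done())"
```

```text
the job is handed in; nothing more can be done
None
```

The job is done and handed in at about 37 s of the 210 s limit.

- **Chips:** I wiped the four chips present into the pan, one stroke each, with the scraper only. One ended up leaning on the plate's near wall, so I pressed it down with the blade. It now lies in the pan with its highest point about 21 mm above the table, below the plate's top.
- **Blocks:** Both step blocks present are at the fence, one at pin 0 and one at pin 2. One had been knocked aside during the wiping, so I measured it again before gripping. After placing them I pushed each heel from behind at 12–14 N, and neither moved any further.
- **Start button:** I pressed it after both blocks were loaded. It bottomed out against a firm stop.
- **Scraper and bystanders:** I put the scraper back upright on its mat before loading the blocks. The turned part, gauge and case read within 1 mm of their first positions.

**Checks that disagreed or are missing:**
- The top and side cameras differ by about 4–5 mm on where the fence is. Within each view the heels end about 0–1 mm from the fence face, which is less than the 3 mm a pin can stand out and still trip its switch.
- I could not read the pins or the button's travel directly. That they are pressed rests on the positions and contact forces.

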